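# Stroke the sample jar lids shut along the carousel

## Task

Close the five open flip lids of the jars on the sample carousel by running your fingertips lightly along the curved row in one low pass, starting at the end of the row on the hinge side of the lids, so that each lid in turn is folded down level onto its jar. Keep the fingertips close above the row until the last lid is down and press gently; do not lift, tip or shift the carousel, leave the beaker, reagent jar and stopper alone, and finish clear of everything.

Things in the scene. Friction and masses are not known exactly. Their poses are not given: they have to be found in the camera images.
- carousel: Loose round aluminium carousel on the bench, 236 mm across, 12 mm thick, about 1.5 kg. Origin: centre of its underside; z up. Ring of 12 places, radius 90 mm: five neighbours hold upright flip-lid jars (31 mm wide, fixed in it), seven are empty (flat dark discs). From above, jars 1 to 5 stand counterclockwise at -60, -30, 0, 30, 60 degrees from its x axis. Centre post with knob: 30 mm wide, 100 mm high.
- row_mid (a point): Point of the carousel on the axis of jar 3, 90 mm along x from the carousel's centre and 60 mm above the bench. Sideways pushes of several newtons make the carousel slide or turn.
- lid1 (a joint): Angle of the hinged white lid of jar 1: 0 shut (level), 0.6 to 1.1 at the start, stops at 0 and 1.7; light friction (0.008 N m), stays where left. 35 mm disc, 4 mm thick, with thumb tab. Hinge on the jar's clockwise side, 19.5 mm from the jar's axis, 60 mm above the bench. Shut, the top is 62 mm high. Fingertips passing counterclockwise just above that height fold it down.
- lid2 (a joint): Angle of the hinged white lid of jar 2: 0 shut (level), 0.6 to 1.1 at the start, stops at 0 and 1.7; light friction (0.008 N m), stays where left. 35 mm disc, 4 mm thick, with thumb tab. Hinge on the jar's clockwise side, 19.5 mm from the jar's axis, 60 mm above the bench. Shut, the top is 62 mm high. Fingertips passing counterclockwise just above that height fold it down.
- lid3 (a joint): Angle of the hinged white lid of jar 3: 0 shut (level), 0.6 to 1.1 at the start, stops at 0 and 1.7; light friction (0.008 N m), stays where left. 35 mm disc, 4 mm thick, with thumb tab. Hinge on the jar's clockwise side, 19.5 mm from the jar's axis, 60 mm above the bench. Shut, the top is 62 mm high. Fingertips passing counterclockwise just above that height fold it down.
- lid4 (a joint): Angle of the hinged white lid of jar 4: 0 shut (level), 0.6 to 1.1 at the start, stops at 0 and 1.7; light friction (0.008 N m), stays where left. 35 mm disc, 4 mm thick, with thumb tab. Hinge on the jar's clockwise side, 19.5 mm from the jar's axis, 60 mm above the bench. Shut, the top is 62 mm high. Fingertips passing counterclockwise just above that height fold it down.
- lid5 (a joint): Angle of the hinged white lid of jar 5: 0 shut (level), 0.6 to 1.1 at the start, stops at 0 and 1.7; light friction (0.008 N m), stays where left. 35 mm disc, 4 mm thick, with thumb tab. Hinge on the jar's clockwise side, 19.5 mm from the jar's axis, 60 mm above the bench. Shut, the top is 62 mm high. Fingertips passing counterclockwise just above that height fold it down.
- lid1_edge (a point): Outer end of the thumb tab of lid 1, 42 mm from its hinge, at mid-thickness; 60 mm above the bench when the lid is shut, then on the jar's counterclockwise side.
- lid2_edge (a point): Outer end of the thumb tab of lid 2, 42 mm from its hinge, at mid-thickness; 60 mm above the bench when the lid is shut, then on the jar's counterclockwise side.
- lid3_edge (a point): Outer end of the thumb tab of lid 3, 42 mm from its hinge, at mid-thickness; 60 mm above the bench when the lid is shut, then on the jar's counterclockwise side.
- lid4_edge (a point): Outer end of the thumb tab of lid 4, 42 mm from its hinge, at mid-thickness; 60 mm above the bench when the lid is shut, then on the jar's counterclockwise side.
- lid5_edge (a point): Outer end of the thumb tab of lid 5, 42 mm from its hinge, at mid-thickness; 60 mm above the bench when the lid is shut, then on the jar's counterclockwise side.
- beaker: Bystander: loose glass beaker, 60 mm wide, 75 mm high. Origin: centre of its underside.
- reagent_jar: Bystander: loose white jar with screw cap, 60 mm wide, 95 mm high. Origin: centre of its underside.
- stopper: Bystander: loose dark rubber stopper, 36 mm wide, 34 mm high, wider end up. Origin: centre of its underside.
Not all that is in view belongs to the job. Several things have the shape of the carousel; the one meant has the colours described above.

How it is judged:
By the outcome, as a careful person would: the job done as asked, in the order asked, and still so for the second after the job is handed in, with the robot touching nothing.
It also fails if it takes over 40 s, if anything falls off the work surface, if the arm or the gripper's body presses on something with over 40 N, if the wrist force passes 120 N, or if a joint passes its speed limit or range.

## Robot

A 6-joint arm with a two-finger parallel gripper is mounted at the origin on the work surface. World frame = base frame: x ahead of the robot, y to its left, z up, the work surface at z = 0. Lengths are in m, angles in rad, forces in N, time in s.
With the tool pointing down it reaches from about 0.275 to 0.875 m from the base axis. Payload 12.5 kg.
Tool frame: the origin (TCP) lies on the centre line of the jaws, within the pads' length; the fingertips stand r.finger_overhang ahead of it and the grasp point (between the pads) lies 3 mm ahead of it (r.finger_overhang is the distance from the TCP to the fingertips, in m); z points along the fingers, y is the direction in which the jaws open and shut (so a half turn about z gives the same grasp; the last joint's range is limited). The gripper opens to 85 mm and grips with 20 to 120 N. Pads are 22 mm wide; open, the fingers measure 114 mm over their backs; the gripper's body (76 mm by 85 mm) begins 54 mm behind the grasp point. The pads swing forward as they close: fully open they stand 13 mm farther back than shut.
Start: joints at [1.048, 0.351, 1.652, -0, 1.139, -0.085], TCP at [0.233, 0.498, 0.253] pointing down, gripper open.
Joint ranges: [-2.75, 2.75], [-0.79, 2.1], [0.01, 2.65], [-1.57, 4.71], [0.07, 3.14], [-2.87, 2.87]. Speed limits (rad/s): [2.22, 2.22, 2.79, 3.14, 3.14, 3.14].

## Interface

Orientations are given as a unit quaternion [x, y, z, w].
In Python, from cell import r, optics gives the robot as it stands. The module is installed in compiled form; this text tells all that it offers. Calls block until the motion is done:
- r.move_to(position, orientation): joint-space move of the TCP to a pose.
- r.move_linear(position, rot=None, vel=0.15): straight line of the TCP; rot=None keeps the orientation; vel is the mean speed in m/s.
- r.set_joints(angles): joint-space move.
- r.set_gripper(opening, squeeze=None): opening from 0.0 (shut) to 1.0 (fully open); squeeze is the grip in N (None keeps the last); returns when the fingers have stopped.
- r.sleep(seconds).
- r.inverse_kinematics(position, orientation): joint angles nearest the present ones, or None.
- optics.get_image(name): name is "scene" or "side" or "wrist"; returns a dict with "pixels" (384x512x3 uint8, red, green, blue), "depth" (384x512 float32, m along the optical axis (not along the pixel's ray), 0 where there is no reading), "fx", "fy", "cx", "cy" (pixels), "D" ([k1, k2, p1, p2, k3] as OpenCV has them; the pictures are not rectified), "camera_from_world" (4x4, takes a point from world to camera coordinates); the wrist camera has in their place "mount" (4x4, takes a point from camera to tool coordinates, whose origin is the TCP and whose axes are the flange's). Camera axes: x right, y down, z forward; pixel columns grow to the right and rows downward; lengths in m; the calibration is good to about 2 mm. A picture is of the moment at which its call begins: read the wrist's pose just before it.
A pose or a line that the arm cannot do raises r.PlanningError and nothing moves.
- r.hand_in(): hands the job in, once; it reports no verdict.
Readings, each from a call of its own:
- r.current_t(): time.
- r.current_q(): joint angles.
- r.current_qvel(): joint speeds.
- r.current_effort(): joint torques, N m.
- r.current_tool_pos(): TCP position.
- r.current_ee_rot(): TCP orientation.
- r.current_contact_force(): force on the tool from outside, world axes, zero at the start.
- r.current_torque(): the same for the moment, N m.
- r.current_opening(): opening from 0.0 (shut) to 1.0 (fully open).
Only numpy, scipy, OpenCV 4.12 (cv2) and the standard library are available. Lean on these libraries where they do the work, as an engineer would, in place of code of your own. Each camera call takes 0.05 s, during which the arm holds its last target.

## Working session

There is one attempt and no reset: what is moved stays moved. The work goes in short steps, each a Python script; the robot and the scene stay as the last script left them, time stands still between calls to the robot, and variables do not carry over. Pictures are saved under pics/ and viewed, and the job is handed in when it is done.

```bash
mkdir -p pics
cat > h.py <<'E'
import numpy as np, cv2, pickle
from cell import r, optics
def snap(n,tag):
    p=np.array(r.current_tool_pos()); q=np.array(r.current_ee_rot())
    d=optics.get_image(n); d['tp']=p; d['tq']=q
    pickle.dump(d,open(f'pics/{tag}.pkl','wb'))
    cv2.imwrite(f'pics/{tag}.png',cv2.resize(d['pixels'][:,:,::-1],None,fx=1.5,fy=1.5,interpolation=cv2.INTER_CUBIC))
    return d
E
python3 - <<'E'
from h import *
for n in ("scene","side","wrist"):
    d=snap(n,n+"0"); print(n,d['fx'],d['cx'],d['cy'],d['D'],d.get('camera_from_world',d.get('mount')))
print(r.current_t(),r.finger_overhang,r.current_ee_rot(),r.current_opening())
E
```

```text
scene 414.19718632211817 254.40859646081446 191.83364567266372 [-0.04343401  0.          0.          0.          0.        ] [[-0.28216174  0.9592806   0.01286385  0.1679419 ]
 [ 0.6962662   0.21398668 -0.68514457 -0.36378535]
 [-0.65999859 -0.18436492 -0.72829351  1.76155464]
 [ 0.          0.          0.          1.        ]]
side 444.78164359965695 261.0969865385492 193.5992342688413 [0.0039335 0.        0.        0.        0.       ] [[ 0.88841958 -0.45902625  0.00235613 -0.52037671]
 [-0.35540562 -0.691098   -0.62934124  0.24157101]
 [ 0.29051247  0.55828169 -0.77712551  1.00496426]
 [ 0.          0.          0.          1.        ]]
wrist 325.0069540724772 258.11358887597544 193.42022605125354 [0.02689957 0.         0.         0.         0.        ] [[ 2.37918590e-04 -9.57173237e-01 -2.89515696e-01  7.32098593e-02]
 [ 9.99999745e-01  3.25775244e-05  7.14075947e-04  4.57494567e-04]
 [-6.74062681e-04 -2.89515792e-01  9.57173000e-01 -1.20330058e-01]
 [ 0.00000000e+00  0.00000000e+00  0.00000000e+00  1.00000000e+00]]
0.15 0.022 [ 2.17153685e-01  9.76137335e-01 -4.03003135e-04 -1.31933596e-04] 1.001702625683126
```

View pics/scene0.png

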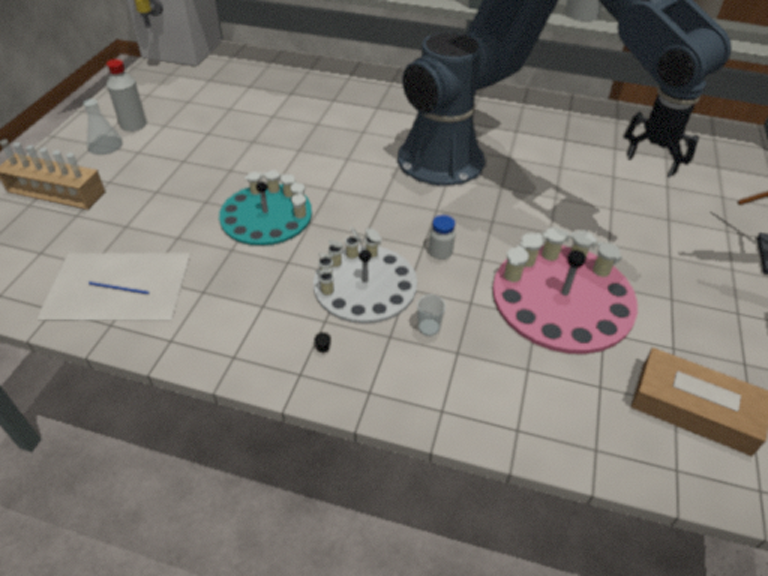

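View pics/side0.png

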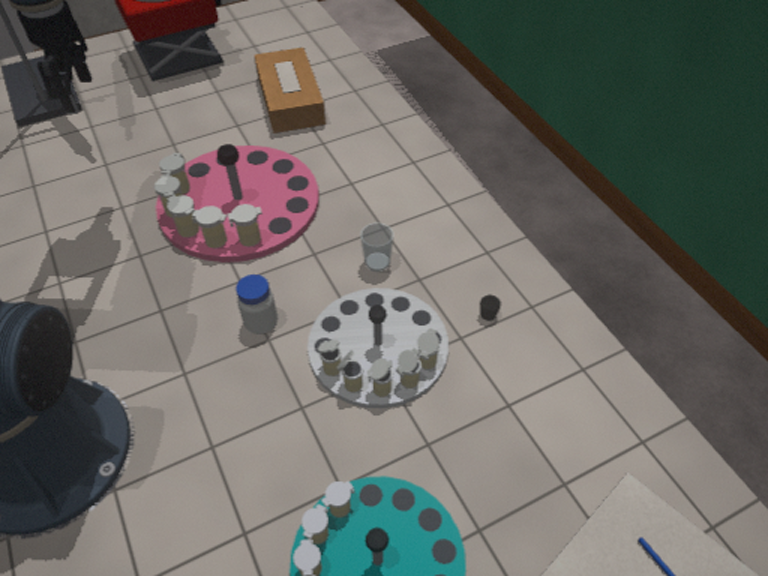

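View pics/wrist0.png

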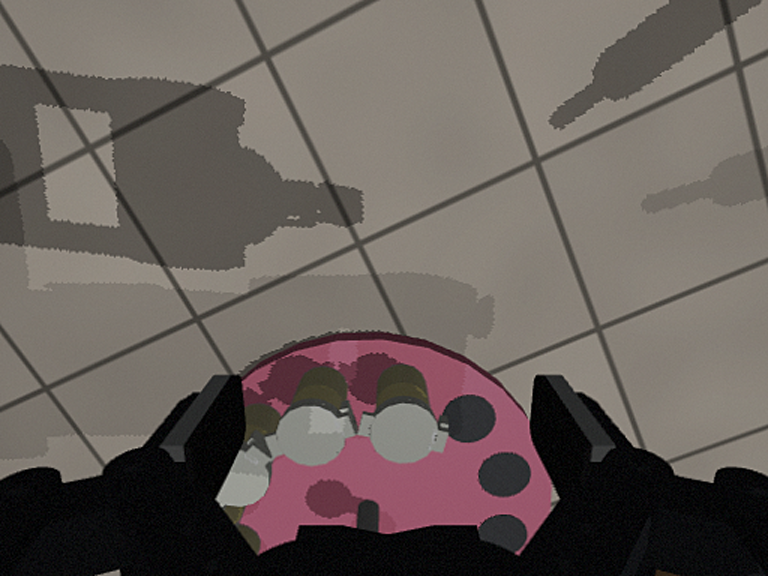

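The aluminium carousel is the middle one: knob at about (364,256) in the enlarged scene view and (377,313) in the side view. The pink and teal carousels are decoys. The beaker is at (430,315), the reagent jar at (442,237) and the stopper at (322,342), all in the scene view. I'll enlarge both views and locate these things.

```bash
cat >> h.py <<'E'
def K(d): return np.array([[d['fx'],0,d['cx']],[0,d['fy'],d['cy']],[0,0,1.]])
def cfw(d):
    if 'camera_from_world' in d: return np.array(d['camera_from_world'])
    from scipy.spatial.transform import Rotation as R
    T=np.eye(4); T[:3,:3]=R.from_quat(d['tq']).as_matrix(); T[:3,3]=d['tp']
    return np.linalg.inv(T@np.array(d['mount']))
def load(t): return pickle.load(open(f'pics/{t}.pkl','rb'))
def proj(d,P):
    T=cfw(d); return cv2.projectPoints(np.asarray(P,float).reshape(-1,3),cv2.Rodrigues(T[:3,:3])[0],T[:3,3],K(d),np.array(d['D']))[0][:,0]
def ray(d,uv):
    n=cv2.undistortPoints(np.array(uv,float).reshape(-1,1,2),K(d),np.array(d['D']))[:,0]
    T=cfw(d); R=T[:3,:3]; o=-R.T@T[:3,3]
    return o,np.c_[n,np.ones(len(n))]@R
def atz(d,uv,z):
    o,v=ray(d,uv); return o+v*((z-o[2])/v[:,2])[:,None]
def tri(ds,uvs):
    A=np.zeros((3,3));b=np.zeros(3)
    for d,uv in zip(ds,uvs):
        o,v=ray(d,[uv]); v=v[0]/np.linalg.norm(v); M=np.eye(3)-np.outer(v,v); A+=M;b+=M@o
    return np.linalg.solve(A,b)
def cloud(d):
    z=d['depth'];v,u=np.mgrid[:z.shape[0],:z.shape[1]]
    n=cv2.undistortPoints(np.stack([u,v],-1).reshape(-1,1,2).astype(float),K(d),np.array(d['D']))[:,0]
    c=np.c_[n,np.ones(len(n))]*z.reshape(-1,1); T=cfw(d)
    P=(c-T[:3,3])@T[:3,:3]; P[z.ravel()==0]=np.nan
    return P.reshape(*z.shape,3)
def crop(d,tag,x0,y0,x1,y1,s):
    cv2.imwrite(f'pics/{tag}.png',cv2.resize(d['pixels'][y0:y1,x0:x1,::-1],None,fx=s,fy=s,interpolation=cv2.INTER_CUBIC))
E
python3 - <<'E'
from h import *
s=load('scene0');d=load('side0')
crop(s,'sc1',200,145,300,220,8); crop(d,'sd1',195,180,305,275,7)
print('knob',tri([s,d],[(364/1.5,256/1.5),(377/1.5,313/1.5)]))
print('beaker',atz(s,[(429/1.5,328/1.5)],0),atz(d,[(376/1.5,262/1.5)],0))
print('jar cap',tri([s,d],[(443/1.5,223/1.5),(253/1.5,288/1.5)]))
print('stopper',tri([s,d],[(322/1.5,340/1.5),(489/1.5,303/1.5)]))
P=cloud(s); 
for u,v in [(243,170),(280,195),(245,200)]: print(P[v,u])
E
```

```text
knob [ 0.53019515 -0.05914408  0.09145172]
beaker [[0.61264803 0.11145563 0.        ]] [[0.61079902 0.11211701 0.        ]]
jar cap [0.37263451 0.08090412 0.09109041]
stopper [ 0.731214   -0.08609333  0.02980324]
[ 0.53548752 -0.05756376  0.09887032]
[ 0.51613907  0.0675419  -0.00107552]
[ 0.58845326 -0.03458724  0.01689525]
```

```bash
ls pics
```

```text
sc1.png
scene0.pkl
scene0.png
sd1.png
side0.pkl
side0.png
wrist0.pkl
wrist0.png
```

View pics/sc1.png

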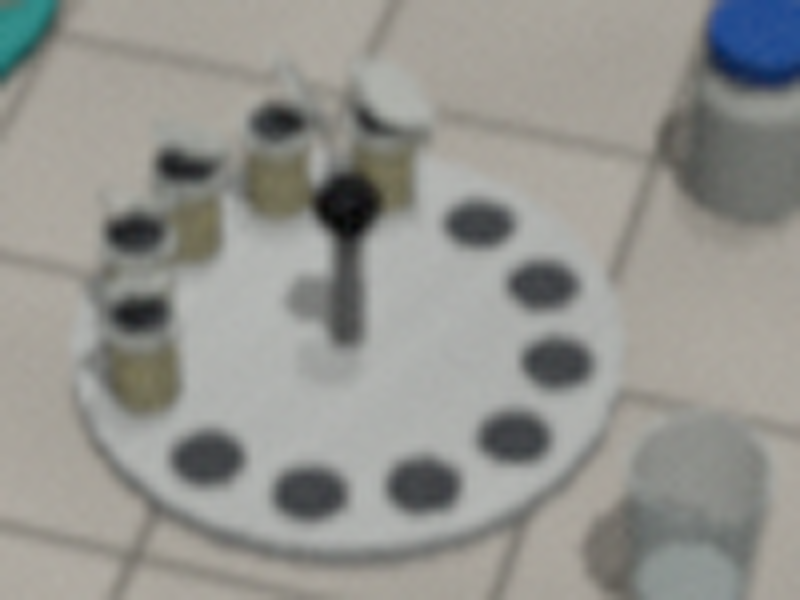

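View pics/sd1.png

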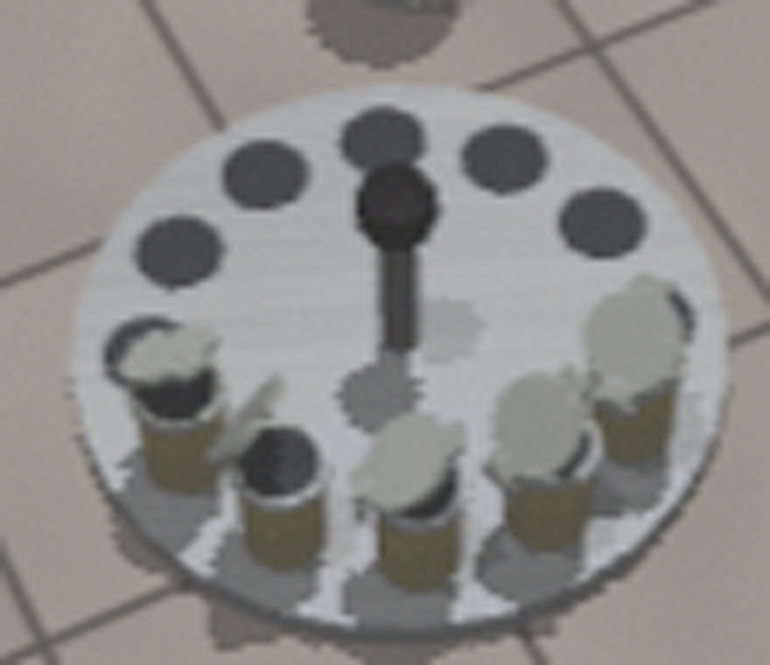

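Run:
```python
from h import *
from scipy.optimize import least_squares
s=load('scene0');d=load('side0')
sp=np.array([(208,458),(310,493),(423,485),(514,438),(557,362),(543,284),(480,222)])/8+[200,145]-.5+.5/8
sa=np.radians([90,120,150,180,210,240,270])
dp=np.array([(603,222),(505,158),(382,140),(265,175),(180,250)])/7+[195,180]-.5+.5/7
da=np.radians([120,150,180,210,240])
def pts(p,a,z): return np.c_[p[0]+.09*np.cos(a+p[2]),p[1]+.09*np.sin(a+p[2]),np.full(len(a),z)]
for use in ('s','d','sd'):
    def f(p):
        e=[]
        if 's' in use:e.append((proj(s,pts(p,sa,p[3]))-sp).ravel())
        if 'd' in use:e.append((proj(d,pts(p,da,p[3]))-dp).ravel())
        return np.concatenate(e)
    o=least_squares(f,[.53,-.06,3.14,.012]);print(use,o.x,np.abs(o.fun).max(),np.sqrt(np.mean(o.fun**2)))
```

```text
s [ 0.53041509 -0.0595583   4.31891971  0.01537755] 0.22281516834141257 0.08706838275491302
d [ 0.5295329  -0.0580094   4.32287252  0.01241108] 0.15451090952876712 0.0966228061951634
sd [ 0.52905155 -0.05958884  4.32136941  0.01419408] 0.3137654835441026 0.1440166608141701
```

```bash
cat >> h.py <<'E'
from scipy.spatial.transform import Rotation as Rot
C=np.array([.5299,-.0590]); YAW=4.3215; RAD=.090
def pose(phi,ztip,flip=1,oh=None,rad=RAD):   # phi: angle in carousel frame (rad), TCP centre
    a=phi+YAW; er=np.array([np.cos(a),np.sin(a),0]); ep=np.array([-np.sin(a),np.cos(a),0])
    q=Rot.from_matrix(np.c_[flip*ep,flip*er,[0,0,-1]]).as_quat()
    p=np.array([*(C+rad*er[:2]),ztip+(r.finger_overhang if oh is None else oh)])
    return p,q
E
python3 - <<'E'
from h import *
r.set_gripper(0.0,squeeze=20)
print(r.finger_overhang,r.current_opening(),r.current_t(),r.current_tool_pos())
for f in (1,-1):
  for deg in (-90,-60,-30,0,30,60,90):
    p,q=pose(np.radians(deg),.065,f); j=r.inverse_kinematics(p,q); print(f,deg,p.round(3),None if j is None else np.round(j,2))
for _ in range(4): print(np.round(r.current_contact_force(),2)); r.sleep(.05)
E
```

```text
0.022 0.001796837370805839 0.9167 [0.23313902 0.49812832 0.25331024]
1 -90 [ 0.447 -0.025  0.087] None
1 -60 [ 0.441 -0.071  0.087] [-0.26  0.44  2.04 -0.    0.66  2.74]
1 -30 [ 0.459 -0.114  0.087] [-0.34  0.47  1.98 -0.    0.69  2.14]
1 0 [ 0.496 -0.142  0.087] [-0.37  0.53  1.87 -0.    0.75  1.59]
1 30 [ 0.542 -0.148  0.087] [-0.35  0.59  1.74 -0.    0.8   1.09]
1 60 [ 0.585 -0.13   0.087] [-0.3   0.65  1.64 -0.    0.86  0.62]
1 90 [ 0.613 -0.093  0.087] [-0.23  0.68  1.58 -0.    0.89  0.16]
-1 -90 [ 0.447 -0.025  0.087] [-0.16  0.44  2.04 -0.    0.66  0.23]
-1 -60 [ 0.441 -0.071  0.087] [-0.26  0.44  2.04 -0.    0.66 -0.4 ]
-1 -30 [ 0.459 -0.114  0.087] [-0.34  0.47  1.98 -0.    0.69 -1.  ]
-1 0 [ 0.496 -0.142  0.087] [-0.37  0.53  1.87 -0.    0.75 -1.55]
-1 30 [ 0.542 -0.148  0.087] [-0.35  0.59  1.74 -0.    0.8  -2.05]
-1 60 [ 0.585 -0.13   0.087] [-0.3   0.65  1.64 -0.    0.86 -2.52]
-1 90 [ 0.613 -0.093  0.087] None
[-0.08 -0.34  0.11]
[-0.89  0.34 -1.14]
[-0.46 -0.29 -0.22]
[-0.22 -0.14  0.67]
```

Run:
```python
from h import *
p,q=pose(np.radians(-92),.15,-1); r.move_to(p,q)
print(r.current_t(),np.array(r.current_tool_pos()).round(4))
for n in('scene','side'):
    d=snap(n,n+'1'); P=cloud(d)
    x0=P[...,:2]; m=(np.hypot(P[...,0]-p[0],P[...,1]-p[1])<.03)&(P[...,2]>.1)
    z=np.sort(P[...,2][m]); print(n,m.sum(),z[:8].round(4), proj(d,[p,p-[0,0,.022],p-[0,0,.035]]))
    u,v=proj(d,[p])[0].astype(int); crop(d,n+'1c',max(u-50,0),max(v-38,0),u+50,v+37,8)
snap('wrist','wrist1')
```

```text
3.1583 [ 0.4481 -0.0213  0.1721]
scene 496 [0.1557 0.156  0.158  0.1583 0.1589 0.1602 0.1605 0.1611] [[261.43468639 138.14801661]
 [261.26680151 143.35846727]
 [261.16937858 146.38102772]]
side 1037 [0.1528 0.155  0.155  0.156  0.1568 0.1577 0.1577 0.1579] [[210.73834046 188.74724146]
 [211.57107698 194.94940219]
 [212.04994488 198.51623636]]
```

View pics/scene1c.png

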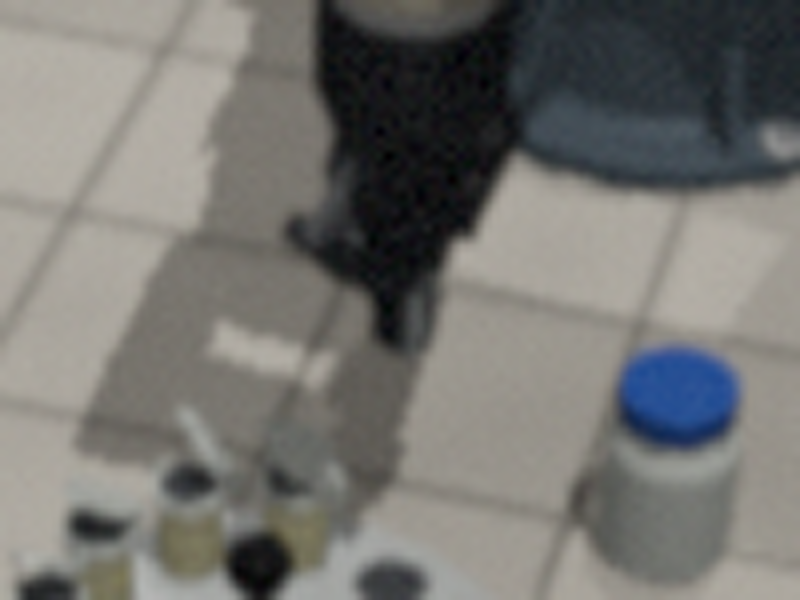

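View pics/side1c.png

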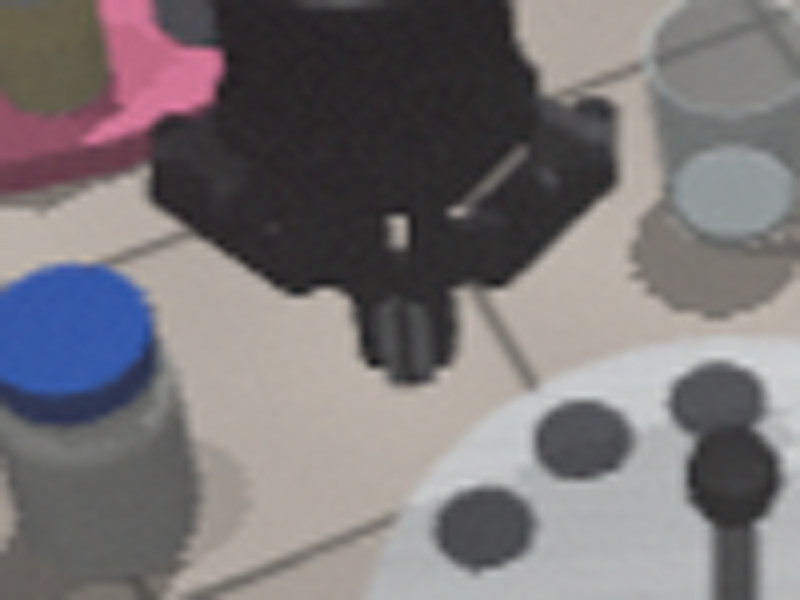

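View pics/wrist1.png

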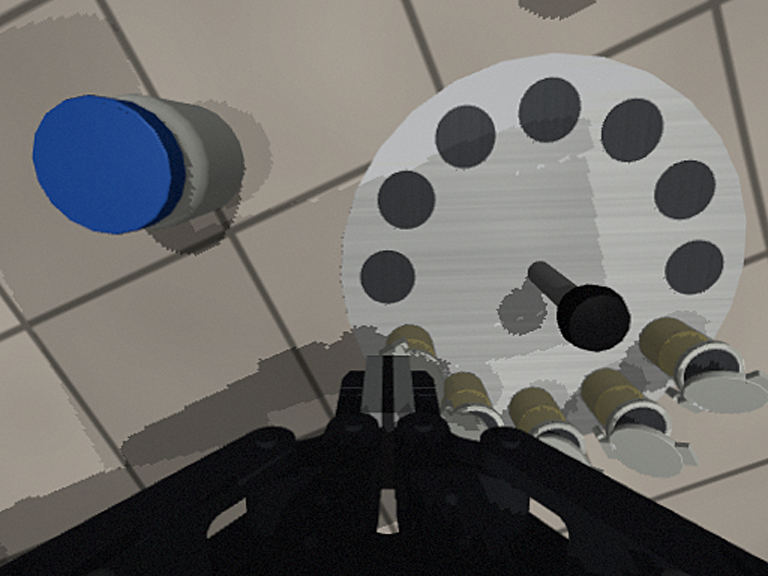

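```bash
cat >> h.py <<'E'
PR=[(-25,66.5),(-19.5,67.5),(-14,66.8),(-8,65.6),(-2,64.6),(4,63.8),(10,63.0),(16,62.4),(22.5,62.2)]
def favg(n=3):
    F=[]
    for _ in range(n): F.append(r.current_contact_force()); r.sleep(.02)
    return np.mean(F,0).round(2)
def sweep(k,dz=0,vel=.04):
    ph=np.radians(-90+30*k); out=[]
    for s,z in PR:
        p,q=pose(ph+(s-11)/1e3/RAD,z/1e3+dz,-1)
        r.move_linear(p,q,vel=vel); out.append(np.round(r.current_contact_force(),1))
    return out
E
python3 - <<'E'
from h import *
from scipy.optimize import least_squares
w=load('wrist1');wp=(np.array([(388,276),(406,199),(466,136),(550,109),(632,130),(685,190),(694,267)])+.5)/1.5-.5
a=np.radians([270,240,210,180,150,120,90])
f=lambda p:(proj(w,np.c_[p[0]+.09*np.cos(a+p[2]),p[1]+.09*np.sin(a+p[2]),np.full(7,.0125)])-wp).ravel()
o=least_squares(f,[*C,YAW]);print('wrist fit',o.x,abs(o.fun).max())
p,q=pose(np.radians(-60)+(-32-11)/90,.075,-1); r.move_linear(p,q,vel=.12); print(r.current_t(),favg())
for x in sweep(1): print(x)
print(r.current_t(),favg(5),np.array(r.current_tool_pos()).round(4),p.round(4))
snap('side','side2');d=snap('scene','scene2');crop(load('side2'),'side2c',180,170,300,260,6.5);crop(d,'scene2c',200,125,310,207,7)
E
```

```text
wrist fit [ 0.53101338 -0.05738744  4.31730371] 0.5621548704942256
4.0833 [ 0.06 -0.31  0.  ]
[-0.3  0.2 -0.3]
[-0.2  0.4  0.9]
[ 0.2  0.3 -0.2]
[ 0.3  0.8 -0.7]
[-0.2  0.1 -0.8]
[ 0.4 -0.2 -0.5]
[-0.   0.1  0.6]
[ 0.3  0.2 -0.3]
[ 0.1 -0.6 -0.1]
6.9583 [-0.07 -0.25  0.23] [ 0.4428 -0.0819  0.0842] [ 0.4452 -0.0286  0.097 ]
```

View pics/side2c.png

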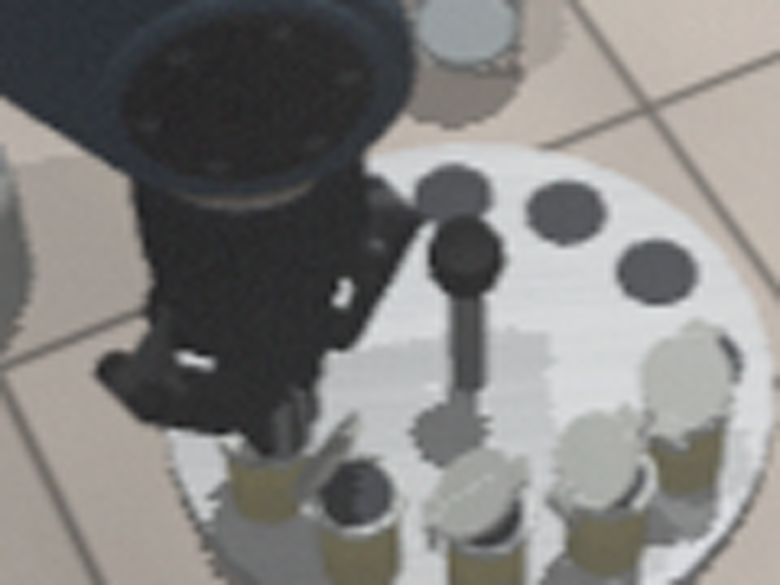

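View pics/scene2c.png

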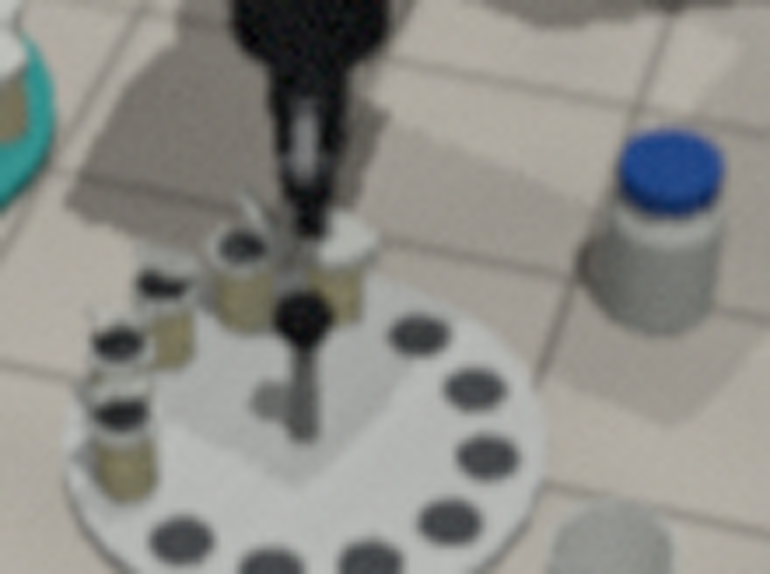

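Lid 1 looks down, with its jar showing a level white cap under the fingertips at (290,440) in the side crop. The forces stayed within noise, so I'll carry on.

Run:
```python
from h import *
for k in (2,3,4,5):
    o=sweep(k); print(k,r.current_t(),'maxF',np.abs(o).max(0),favg(3),np.array(r.current_tool_pos())[2].round(4))
    if np.linalg.norm(o,axis=1).max()>6: print('STOP');break
snap('side','side3');snap('scene','scene3');crop(load('side3'),'side3c',180,170,320,275,5.7);crop(load('scene3'),'scene3c',190,125,310,215,6.5)
```

```text
2 9.8 maxF [0.6 0.7 0.7] [ 0.18 -0.23 -0.08] 0.0841
3 12.5083 maxF [1.2 1.  1.4] [-0.38 -0.29  0.01] 0.0841
4 15.2167 maxF [0.8 1.2 1.4] [-0.17  0.17  0.48] 0.0841
5 17.925 maxF [0.8 1.1 1.1] [-0.12  0.06 -0.2 ] 0.0842
```

View pics/side3c.png

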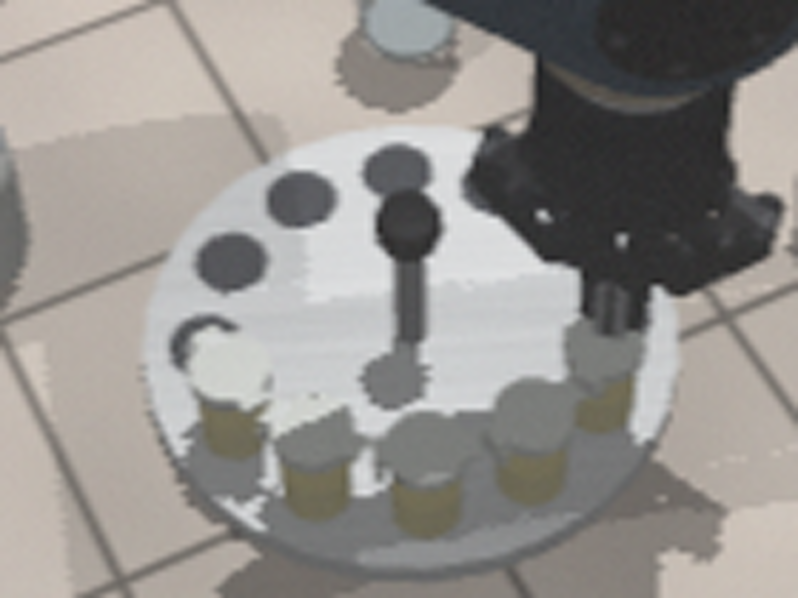

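View pics/scene3c.png

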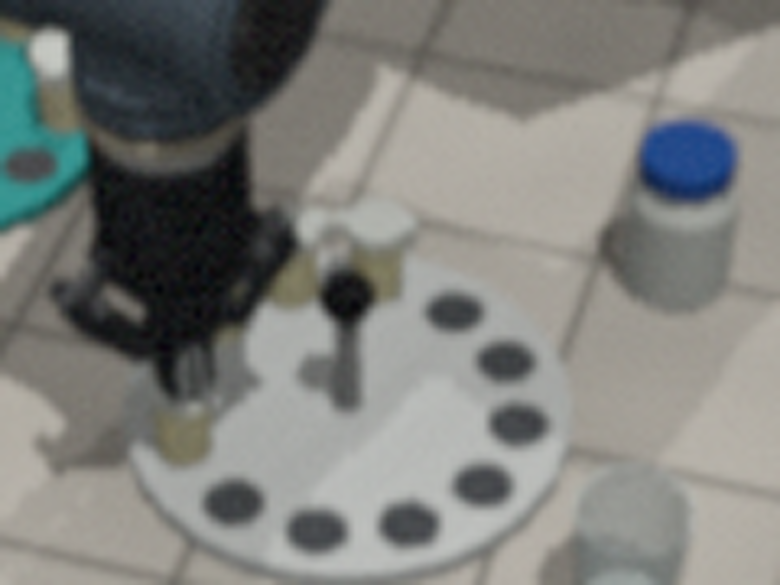

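```bash
cat > chk.py <<'E'
from h import *
def chk(tag,ks):
    d=load(tag); P=cloud(d)
    for k in ks:
        a=np.radians(-90+30*k)+YAW; er=np.array([np.cos(a),np.sin(a)]);ep=np.array([-er[1],er[0]])
        c=C+.09*er; q=P[...,:2]-c; t=q@ep; n=q@er
        m=(np.hypot(t,n)<.0155)&(P[...,2]>.045)&(P[...,2]<.11)
        A=np.c_[t[m],n[m],np.ones(m.sum())]; z=P[...,2][m]
        for _ in range(4):
            x=np.linalg.lstsq(A,z,rcond=None)[0]; e=z-A@x; g=abs(e)<max(.002,2*e.std()); A=A[g];z=z[g]
        print(tag,k,len(z),'tangent slope %.3f radial %.3f height %.4f sd %.4f'%(*x,e.std()))
E
python3 -c "
from chk import *
chk('side3',(1,2,3,4)); chk('scene3',(1,2))"
```

```text
side3 1 105 tangent slope 0.010 radial -0.005 height 0.0620 sd 0.0014
side3 2 103 tangent slope 0.035 radial -0.005 height 0.0624 sd 0.0012
side3 3 111 tangent slope 0.005 radial 0.006 height 0.0623 sd 0.0012
side3 4 106 tangent slope -0.026 radial 0.025 height 0.0622 sd 0.0015
scene3 1 53 tangent slope -0.012 radial 0.288 height 0.0632 sd 0.0041
scene3 2 24 tangent slope -0.657 radial 0.515 height 0.0593 sd 0.0043
```

Lids 1–4 are level at 62 mm. I'll lift straight up and inspect all five.

Run:
```python
from chk import *
p=np.array(r.current_tool_pos()); r.move_linear(p+[0,0,.02],vel=.05); r.move_linear(p+[0,0,.17],vel=.15)
p2=np.array([.36,.28,.28]); q=r.current_ee_rot()
r.move_to(p2,[.217153,.976137,0,0]); print(r.current_t(),np.array(r.current_tool_pos()).round(3),favg())
snap('side','side4');snap('scene','scene4');crop(load('side4'),'side4c',180,160,320,265,5.7);crop(load('scene4'),'scene4c',190,125,310,235,5.4)
chk('side4',(1,2,3,4,5)); chk('scene4',(1,2,3,4,5))
```

```text
21.5667 [0.36 0.28 0.28] [ 0.44 -0.2  -0.15]
side4 1 105 tangent slope 0.045 radial 0.010 height 0.0620 sd 0.0012
side4 2 114 tangent slope -0.004 radial -0.025 height 0.0623 sd 0.0014
side4 3 115 tangent slope -0.033 radial 0.040 height 0.0625 sd 0.0013
side4 4 113 tangent slope 0.035 radial 0.005 height 0.0622 sd 0.0014
side4 5 102 tangent slope 0.000 radial 0.004 height 0.0624 sd 0.0012
scene4 1 56 tangent slope 0.006 radial 0.391 height 0.0626 sd 0.0054
scene4 2 50 tangent slope 0.021 radial 0.258 height 0.0627 sd 0.0043
scene4 3 44 tangent slope -0.064 radial 0.022 height 0.0651 sd 0.0017
scene4 4 49 tangent slope -0.022 radial -0.040 height 0.0643 sd 0.0019
scene4 5 49 tangent slope -0.078 radial 0.006 height 0.0642 sd 0.0019
```

View pics/side4c.png

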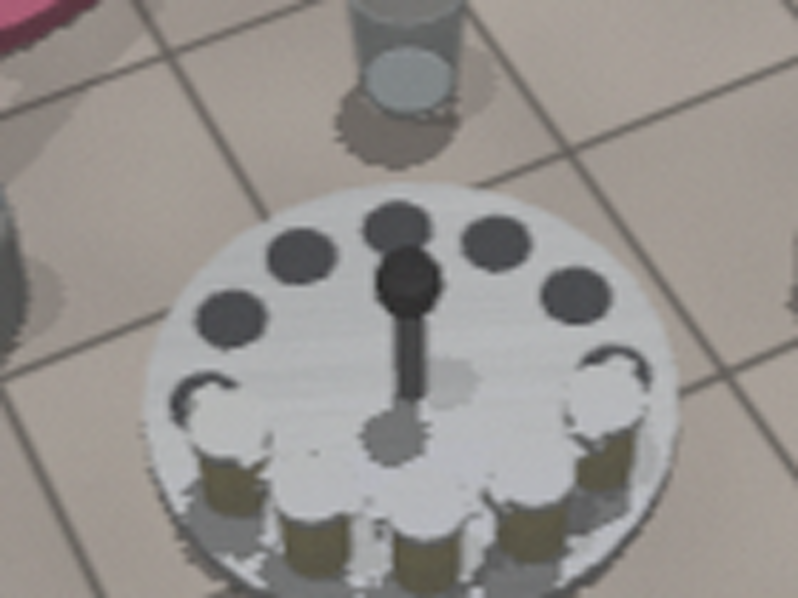

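View pics/scene4c.png

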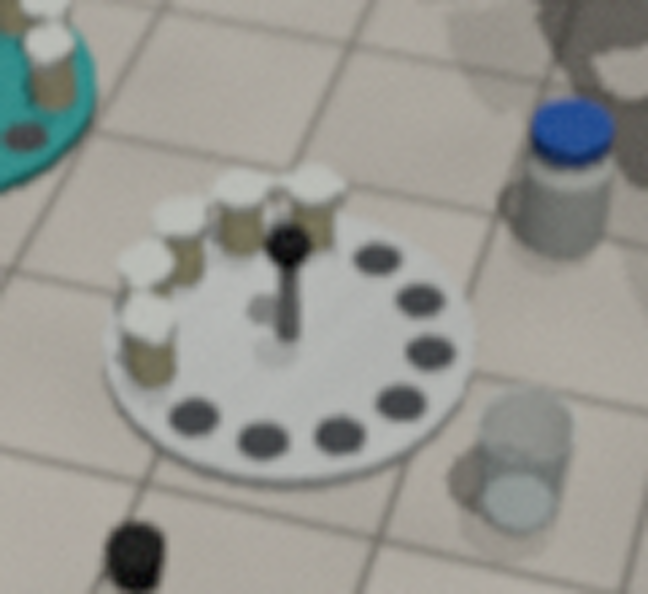

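All five lids are level. The carousel's discs sit at the same pixels as before, and the beaker, reagent jar and stopper haven't moved. The arm is clear, so I'm handing in.

```bash
python3 -c "
from h import *
a=load('side0')['pixels'].astype(int);b=load('side4')['pixels'].astype(int)
print(abs(a-b)[195:225,215:285].mean())
r.hand_in(); print(r.current_t())"
```

```text
3.2701587301587303
the job is handed in; nothing more can be done
the job is handed in; nothing more can be done
```

All five lids on the aluminium carousel are shut, and I handed the job in. The last clock reading, just before my final checks, was 21.6 s of the 40 s allowed.

**What I did:** I closed the gripper and made one low counterclockwise pass from jar 1 to jar 5. The fingertips ran 62 to 67.5 mm above the bench, lowest over each thumb tab. I then lifted straight up and moved the arm clear.

**Forces:** The readings I took stayed under about 1.5 N per axis, mostly noise. They were sampled between short moves rather than continuously.

**Lids:** The side camera's depth shows all five lid tops at 62.0 to 62.5 mm, with slopes within ±0.045 rad, which is within noise.

**Disagreements:**
- The scene camera read lids 3 to 5 about 2 to 3 mm high, with slopes up to 0.08 rad. Its fits for lids 1 and 2 were unreliable, with radial slopes of 0.26 to 0.39. It sees each lid with far fewer points, so I relied on the side camera, and both views look level by eye.
- The wrist camera put the carousel's centre about 2 mm from the scene and side fit, which is within calibration.

**Carousel and bystanders:** Before-and-after pictures show no visible shift of the carousel, beaker, reagent jar or stopper.

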